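# Put the drill battery on charge

## Robot

A 7-joint arm with a two-finger parallel gripper is mounted at the origin on the work surface. World frame = base frame: x ahead of the robot, y to its left, z up, the work surface at z = 0. Lengths are in m, angles in rad, forces in N, time in s.
With the tool pointing down it reaches from about 0.35 to 0.9 m from the base axis. Payload 19.9 kg.
Tool frame: the origin (TCP) lies where the fingers leave the gripper's body, on its centre line; the fingertips stand 73 mm ahead of it and the grasp point (between the pads) lies 54 mm ahead of it; z points along the fingers, y is the line along which they close (so a half turn about z gives the same grasp; the last joint's range is limited). The gripper opens to 85 mm and grips with 20 to 120 N. Pads are 22 mm wide; open, the fingers measure 114 mm over their backs; the gripper's body (76 mm by 85 mm) begins 54 mm behind the grasp point. The pads swing forward as they close: fully open they stand 13 mm farther back than shut.
Start: joints at [-1.214, 0.417, -0.01, 1.614, 0.005, 1.111, -0.053], TCP at [0.243, 0.576, 0.304] pointing down, gripper open.
Joint ranges: [-2.81, 2.81], [-0.39, 2.02], [-1.27, 1.25], [0.06, 2.57], [-1.19, 4.33], [0.19, 2], [-2.82, 2.82]. Speed limits (rad/s): [1.89, 1.89, 2.39, 2.39, 3.01, 3.01, 3.01].

## Interface

Orientations are given as a unit quaternion [w, x, y, z].
In Python, from plant import * gives the robot as it stands. The module is installed in compiled form; this text tells all that it offers.
- The arm moves only by the tool move_arm, never from a script. Its arguments are lists of equal length, an entry for each row: "linear": the shift along the world's x, y, z scaled (see below), a list of three; "rotation": the turn, a rotation vector about the world's x, y, z scaled (see below), a list of three. In form: {"linear": [[x, y, z], ...], "rotation": [[ax, ay, az], ...]}. A call has 1 to 20 rows; each row shifts and turns the commanded pose from where the row before left it; what a row does not reach is not made up. The controller multiplies each number of a shift by 0.03 m and each number of a turn by 0.08 rad. A row lasts 1/12 s, in which the tool goes at most 41.7 mm and 7.16 degrees, less where a joint would pass 70% of its speed; a pose out of reach is approached as far as the arm can. A call with a number of a shift or a turn outside -1 to 1 is refused whole. A call with a gripper value outside its range is refused whole. "claw" is the opening, from 0 (shut) to 1 (fully open), set as the call begins (left out, the last holds). The fingers move at their own pace and stop on an object; "newtons" is the grip in N (left out, the last holds). Time passes only in rows, so rows that do not move let the fingers close. It gives the time, the measured TCP pose, the force, the opening and the grip force at its end, in the units of the state.
- get_obs(): the state, without advancing time (a new reading comes with each control period).
- snapshot(name): name is "scene" or "top" or "wrist"; returns the picture (400x640x3 uint8, red, green, blue); there is no depth.
- calibration(name): a dict with "camera_matrix" (3x3 intrinsics, pixels), "R" (3x3) and "t" (3): a world point X has camera coordinates R X + t; the wrist camera has in their place "hand_eye" (4x4, takes a point from camera to tool coordinates, whose origin is the TCP and whose axes are the flange's). Camera axes: x right, y down, z forward; pixel columns grow to the right and rows downward; lengths in m; the calibration is good to about 2 mm. A picture is of the moment at which its call begins: read the wrist's pose just before it. calibration takes no time and is no camera call.
- close_job(): hands the job in; it is judged then, once.
Trained networks look in the newest picture that a camera, given by its name, has taken for a name from the list of things; names that differ only in an ending like _2 or _b are one class to them, and where a whole thing is asked for, a point or a joint stands for the part that bears it (a point fixed in the world has none). Each returns a list of dicts, best first, with "confidence" (0 to 1); they miss things now and then, are a little off and sometimes report something else, mostly with a low value. They report only what shows in the picture. A call takes as long as a camera call.
- find_in(camera, label): "location" ([x, y, z] in m, in world coordinates, good to about 4 mm: the middle of the surface that is visible of it).
- place_of(camera, label): "location" ([x, y, z] in m, in world coordinates, good to about 4 mm: a listed point, or the origin of a listed thing).
The state is a dict: "t": time; "joint_positions": joint angles; "joint_velocities": joint speeds; "tau": joint torques, N m; "position": TCP position; "tcp_rot": TCP orientation; "wrist_force": force on the tool from outside, world axes, zero at the start; "ft_torque": the same for the moment, N m; "gripper_width": finger opening in m; "grasp_force": force on a finger pad.
Only numpy, scipy, OpenCV 4.12 (cv2) and the standard library are available. Lean on these libraries where they do the work, as an engineer would, in place of code of your own. Each camera call takes 0.05 s, during which the arm holds its last target. There are 200 camera calls.

## Task

Take the tall drill battery pack out of its plywood storage rack and stand it, stem down, on the cork mat and let go of it; then take it again the other way, across its long side, and plug its stem fully home into the charger's socket. Lower it in, do not drop or slam it, and leave the other things on the counter where they are.

Things in the scene. Friction and masses are not known exactly. Their poses are not given: they have to be found in the camera images.
- pack: Tall orange battery pack, 0.35 kg, upright: body 58 (x) x 44 (y) x 50 mm tall on a centred black stem (the plug) 40 (x) x 30 (y) x 24 mm, pointing down; 74 mm tall in all. Origin: centre of the stem's underside, z up, x along the 58 mm side. Fits the same after half a turn. Starts on the rack's floor, square to it within 3 degrees.
- rack: Fixed plywood rack: base 110 (x) x 80 (y) x 10 mm, two upright walls 40 mm wide (y), inner faces at x = -37 and +37 mm, 10 mm thick, up to 82 mm above the counter. Origin: underside centre. They leave 8 mm at the pack's x faces, too little for a finger: take the pack across its 44 mm width (closing along y).
- mat: Fixed cork mat, 130 x 130 x 3 mm, on the counter between rack and charger; origin at its underside centre. Room for fingers all round.
- charger: Fixed charger: grey block 140 (x) x 110 (y) x 30 mm, socket in its middle; two black cheeks 50 mm long (x), inner faces at y = -30 and +30 mm, 8 mm thick, up to 84 mm above the counter; console 38 mm high at x = 70 to 100 mm. Origin: underside centre. Cheeks leave 8 mm at the pack's y faces: hold it across its 58 mm length (closing along x).
- socket (a point): Centre of the socket's mouth on the charger's top face, 30 mm above the counter, axes as the charger's. Hole 44 (x) x 34 (y) mm plus a 4 mm bevelled edge, 27 mm deep: 2 mm play on each side of the stem. Fully home, the pack's body rests on the block: its origin 24 mm below this point, its top 80 mm above the counter.
- egg_cup: white porcelain egg cup, 50 mm across, 60 mm tall; origin under its foot
- scoop: copper scoop lying down, bowl 80 x 56 x 35 mm, handle 80 mm; origin on the counter where handle meets bowl, x towards the bowl's mouth
- nozzle: blue plastic spray nozzle standing on its 38 mm round cap, 62 mm tall; origin under the cap
- slim_pack: the other, flat orange pack lying down, 85 x 45 x 26 mm with no long stem; origin under its centre. Not the one to charge
- tape_roll: roll core of cardboard standing on end, 90 mm across, 48 mm tall; origin under its centre
- carton: small closed cardboard carton 90 x 70 x 50 mm; origin under its centre

How it is judged:
On the way:
1. the pack stands upright, stem down, on the cork mat (its centre within 60 mm of the mat's centre), at rest and let go (horizontal distance between pack and mat below 0.06 m and z of pack in the frame of mat below 0.008 m and angle between pack's own z axis and vertical below 0.1 rad and contact force between each of the arm, the fingers and pack below 0.1 N and linear speed of pack below 0.03 m/s and angular speed of pack below 0.2 rad/s), for 0.2 s.
At the end, for the whole second after the job is handed in: The pack's stem is fully home in the charger's socket: its body within 2.5 mm of resting on the charger block, centred within 4 mm, upright within 3 degrees, at rest and released, the robot touching nothing (z of pack in the frame of socket below -0.0215 m and horizontal distance between pack and socket below 0.004 m and angle between the x axis of pack and the x axis of socket, either way round below 0.12 rad and angle between pack's own z axis and vertical below 0.06 rad and contact force between each of the arm, the fingers and pack below 0.1 N and linear speed of pack below 0.03 m/s and angular speed of pack below 0.2 rad/s).
It fails at once if the pack is dropped or slammed into the charger (moving faster than 0.5 m/s within 30 mm of the socket's axis and below 75 mm) (linear speed of pack above 0.5 m/s and horizontal distance between pack and socket below 0.03 m and height (world z) of pack below 0.075 m).
It fails at once if a bystander (egg cup, scoop, nozzle, flat pack, tape roll or carton) is pushed more than 30 mm from its place, or the egg cup is tipped over (distance of any of egg_cup, scoop, nozzle, slim_pack, tape_roll, carton from where it was at the start of the episode above 0.03 m or angle between egg_cup's own z axis and vertical above 0.6 rad).
It also fails if it takes over 70 s, if anything falls off the work surface, if the arm or the gripper's body presses on something with over 40 N, if the wrist force passes 120 N, or if a joint passes its speed limit or range.

## Working session

There is one attempt and no reset: what is moved stays moved. The work goes in short steps, Python scripts to look and compute and a tool call to move; the robot and the scene stay as the last step left them, time stands still between calls to the robot, and variables do not carry over. Pictures are saved under pics/ and viewed, at most 10 in all, crops included, and the job is handed in when it is done.

Besides the shell and the picture viewer there is one more tool, called by a JSON object that holds its "method" and its "body". move_arm: Moves the arm, as the interface text tells. Shifts and turns lie within -1 to 1; 1 stands for 0.03 m of shift or 0.08 rad of turn. Its arguments: {"type":"object","properties":{"linear":{"type":"array","items":{"type":"array","items":{"type":"number","minimum":-1,"maximum":1}}},"rotation":{"type":"array","items":{"type":"array","items":{"type":"number","minimum":-1,"maximum":1}}},"claw":{"type":"number"},"newtons":{"type":"number"}},"required":["linear","rotation"]}

```bash
mkdir -p pics
python3 - <<'E'
from plant import *
import cv2, numpy as np
o=get_obs();print({k:np.round(v,3).tolist() for k,v in o.items()})
for c in ["top","scene"]:
    cv2.imwrite(f"pics/{c}1.png",snapshot(c)[:,:,::-1])
    for l in ["pack","rack","mat","charger","socket"]:
        print(c,l,[(np.round(d["location"],3).tolist(),round(d["confidence"],2)) for d in place_of(c,l)[:3]])
for l in ["egg_cup","scoop","nozzle","slim_pack","tape_roll","carton"]:
    print(l,[(np.round(d["location"],3).tolist(),round(d["confidence"],2)) for d in place_of("top",l)[:2]])
print(calibration("top"));print(calibration("wrist"))
E
```

```text
{'t': 0.0, 'joint_positions': [-1.214, 0.418, -0.01, 1.614, 0.005, 1.111, -0.053], 'joint_velocities': [-0.0, -0.001, -0.0, 0.0, -0.0, -0.003, -0.0], 'tau': [-0.0, -86.445, 0.678, -43.49, 0.019, 0.007, -0.0], 'position': [0.243, 0.576, 0.303], 'tcp_rot': [-0.0, 0.198, 0.98, -0.001], 'wrist_force': [0.02, -0.052, -0.771], 'ft_torque': [0.022, -0.019, -0.016], 'grasp_force': 0.0, 'gripper_width': 0.085}
top pack [([0.501, 0.191, 0.01], 0.84), ([0.509, 0.423, -0.003], 0.36), ([0.405, -0.009, 0.001], 0.18)]
top rack [([0.501, 0.19, -0.001], 0.72)]
top mat [([0.53, -0.024, -0.002], 0.96)]
top charger [([0.476, -0.262, 0.0], 0.64), ([0.501, 0.188, 0.002], 0.23)]
top socket [([0.481, -0.268, 0.03], 0.79)]
scene pack [([0.498, 0.193, 0.012], 0.69)]
scene rack [([0.498, 0.196, 0.002], 0.68), ([0.526, -0.023, -0.0], 0.21)]
scene mat [([0.528, -0.021, 0.004], 0.73), ([0.41, -0.014, 0.002], 0.22)]
scene charger [([0.478, -0.263, -0.005], 0.68)]
scene socket [([0.481, -0.264, 0.03], 0.67), ([0.744, 0.08, 0.002], 0.58)]
egg_cup [([0.671, -0.018, 0.002], 0.83)]
scoop [([0.721, 0.297, 0.001], 0.56)]
[... 393 characters left out ...]
0.99963005, -0.01063679],
       [-0.98208495,  0.02657795, -0.18655499],
       [ 0.18676868,  0.00577634, -0.98238694]]), 't': array([0.10896973, 0.56294528, 0.83534146])}
{'camera_matrix': array([[329.00236624,   0.        , 317.67415262],
       [  0.        , 329.00236624, 200.08337769],
       [  0.        ,   0.        ,   1.        ]]), 'hand_eye': array([[ 8.41345553e-05, -9.54729138e-01, -2.97476496e-01,
         7.60004919e-02],
       [ 9.99999809e-01, -1.01880077e-04,  6.09804203e-04,
         1.15490929e-03],
       [-6.12504769e-04, -2.97476490e-01,  9.54728947e-01,
        -7.05719081e-02],
       [ 0.00000000e+00,  0.00000000e+00,  0.00000000e+00,
         1.00000000e+00]])}
```

View pics/top1.png

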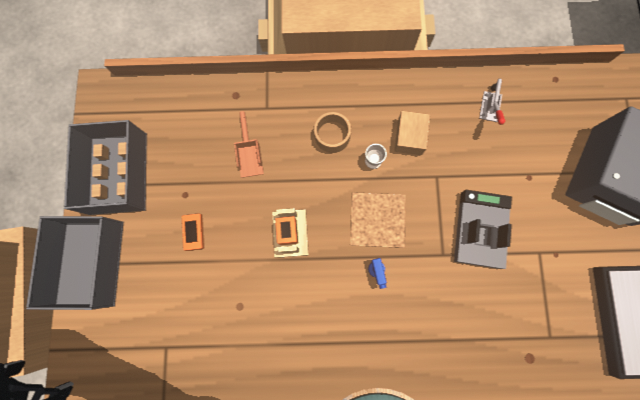

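View pics/scene1.png

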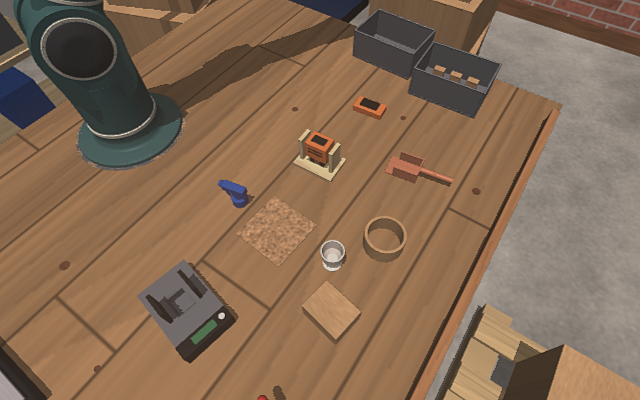

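The top view shows the pack in its rack at about (288,230), the mat at (378,220), and the charger at (483,230) with its cheeks left and right and the console at the far side. The scene view agrees. Next I'll bring the wrist camera over the rack.

{"method": "move_arm", "body": {"linear": [[0.6,-0.9,0],[0.6,-0.9,0],[0.6,-0.9,0],[0.6,-0.9,0],[0.6,-0.9,0],[0.6,-0.9,0],[0.6,-0.9,0],[0.6,-0.9,0],[0.6,-0.9,0],[0.6,-0.9,0],[0.6,-0.9,0],[0.6,-0.9,0],[0.6,-0.9,-0.3],[0.6,-0.9,-0.3],[0,0,0],[0,0,0]], "rotation": [[0,0,0.36],[0,0,0.36],[0,0,0.36],[0,0,0.36],[0,0,0.36],[0,0,0.36],[0,0,0.36],[0,0,0.36],[0,0,0.36],[0,0,0.36],[0,0,0.36],[0,0,0.36],[0,0,0.36],[0,0,0.36],[0,0,0],[0,0,0]], "claw": 1, "newtons": 40}}

```text
t: 2.23
position: [0.4953, 0.1963, 0.2855]
tcp_rot: [-0.0, -0.001, 1.0, -0.0]
wrist_force: [-0.5, 1.2, 1.2]
gripper_width: 0.0851
grasp_force: 0.0
```

```bash
cat > h.py <<'E'
from plant import *
import cv2, numpy as np
from scipy.spatial.transform import Rotation as Ro
def pose():
    o=get_obs();q=o["tcp_rot"];return np.array(o["position"]),Ro.from_quat([q[1],q[2],q[3],q[0]]).as_matrix(),o
def shot(name):
    p,R,o=pose();im=snapshot("wrist")[:,:,::-1].copy();cv2.imwrite("pics/"+name,im)
    np.savez("pics/"+name+".npz",p=p,R=R);return im
def load(name):
    d=np.load("pics/"+name+".npz");return d["p"],d["R"]
C=calibration("wrist");K=C["camera_matrix"];H=C["hand_eye"]
def pix2w(uv,z,p,R):   # pixels to world at height z
    uv=np.atleast_2d(uv).astype(float)
    d=(R@H[:3,:3]@np.linalg.inv(K)@np.c_[uv,np.ones(len(uv))].T).T
    c=R@H[:3,3]+p
    return c+d*((z-c[2])/d[:,2])[:,None]
def w2pix(X,p,R):
    X=np.atleast_2d(X);c=((X-p)@R-H[:3,3])@H[:3,:3]
    q=c@K.T;return q[:,:2]/q[:,2:]
def info():
    p,R,o=pose();y=R[:,1]
    print("t",round(o["t"],2),"p",p.round(4),"yaw_y",np.degrees(np.arctan2(y[1],y[0])).round(2),"z",R[:,2].round(4),"F",np.round(o["wrist_force"],2),"w",round(o["gripper_width"],4),"gf",round(o["grasp_force"],1),"q7",round(o["joint_positions"][6],2))
def nets(cam,labels):
    for l in labels: print(cam,l,[(np.round(d["location"],4).tolist(),round(d["confidence"],2)) for d in place_of(cam,l)[:2]])
E
python3 - <<'E'
from h import *
info();shot("w1.png");nets("wrist",["pack","rack"])
E
```

```text
t 2.23 p [0.4953 0.1963 0.2855] yaw_y 90.07 z [-5.e-04 -7.e-04 -1.e+00] F [-0.46  1.15  1.19] w 0.0851 gf 0.0 q7 1.18
wrist pack [([0.4939, 0.193, 0.0116], 0.79), ([0.4073, -0.0089, 0.0012], 0.36)]
wrist rack []
```

View pics/w1.png

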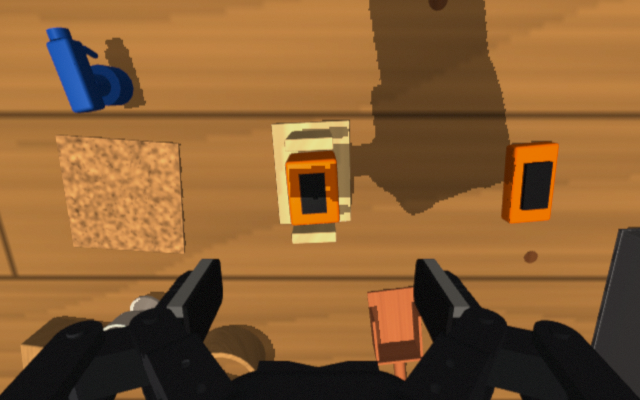

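The wrist view shows the pack's top at pixels (288–338,158–225), square to the rack. I'll measure its top face and the mat next.

Run:
```python
from h import *
im=cv2.imread("pics/w1.png");p,R=load("w1.png")
hsv=cv2.cvtColor(im,cv2.COLOR_BGR2HSV)
roi=np.zeros(im.shape[:2],np.uint8);roi[140:240,270:352]=1
m=((hsv[...,0]>5)&(hsv[...,0]<16)&(hsv[...,1]>200)&(roi>0))
print("V hist rows",[(r,int(np.median(hsv[r,292:334,2][m[r,292:334]])) if m[r,292:334].any() else -1) for r in range(148,232,4)])
mt=m&(hsv[...,2]>200)
pts=np.argwhere(mt)[:,::-1].astype(np.float32)
W=pix2w(cv2.convexHull(pts)[:,0],0.084,p,R)
r=cv2.minAreaRect((W[:,:2]*1000).astype(np.float32));print("pack",r)
# base of rack: pale
m2=((hsv[...,0]>18)&(hsv[...,0]<32)&(hsv[...,1]<130)&(hsv[...,2]>120));m2[:, :268]=0;m2[:,356:]=0;m2[:116]=0;m2[250:]=0
ys,xs=np.nonzero(m2);print(xs.min(),xs.max(),ys.min(),ys.max())
print("mat",pix2w([[57,136],[181,144],[185,252],[73,246]],0.003,p,R).round(4).tolist())
```

```text
V hist rows [(148, -1), (152, 106), (156, 106), (160, 185), (164, 163), (168, 155), (172, 150), (176, 153), (180, 153), (184, 153), (188, 153), (192, 153), (196, 157), (200, 179), (204, 140), (208, 169), (212, 165), (216, -1), (220, 235), (224, 203), (228, -1)]
pack ((497.8907775878906, 192.84437561035156), (56.18803787231445, 42.19009780883789), 4.205111026763916)
272 350 120 243
mat [[0.459, -0.0791, 0.003], [0.4673, 0.0514, 0.003], [0.5943, 0.0406, 0.003], [0.5867, -0.0902, 0.003]]
```

{"method": "move_arm", "body": {"linear": [[0.09,-0.11,-0.5],[0,0,-0.6],[0,0,-0.6],[0,0,-0.6],[0,0,-0.6],[0,0,-0.6],[0,0,-0.6],[0,0,-0.6],[0,0,-0.5],[0,0,-0.4],[0,0,-0.2],[0,0,0],[0,0,0]], "rotation": [[0,0,0.45],[0,0,0.45],[0,0,0],[0,0,0],[0,0,0],[0,0,0],[0,0,0],[0,0,0],[0,0,0],[0,0,0],[0,0,0],[0,0,0],[0,0,0]]}}

```text
t: 3.47
position: [0.4975, 0.195, 0.1123]
tcp_rot: [0.0, -0.038, 0.999, 0.0]
wrist_force: [0.0, -0.7, -0.8]
gripper_width: 0.0852
grasp_force: 0.0
```

{"method": "move_arm", "body": {"linear": [[0,0,0],[0,0,0],[0,0,0],[0,0,0],[0,0,0],[0,0,0],[0,0,0],[0,0,0],[0,0,0],[0,0,0]], "rotation": [[0,0,0],[0,0,0],[0,0,0],[0,0,0],[0,0,0],[0,0,0],[0,0,0],[0,0,0],[0,0,0],[0,0,0]], "claw": 0, "newtons": 40}}

```text
t: 4.3
position: [0.4977, 0.1947, 0.1125]
tcp_rot: [0.0, -0.038, 0.999, 0.0]
wrist_force: [-1.7, -0.9, 7.1]
gripper_width: 0.0436
grasp_force: 41.1
```

{"method": "move_arm", "body": {"linear": [[0,0,0.2],[0,0,0.4],[0,0,0.6],[0,0,0.6],[0,0,0.6],[0,0,0.6],[0,0,0.6],[0,0,0.5],[0,0,0.2],[0,0,0]], "rotation": [[0,0,0],[0,0,0],[0,0,0],[0,0,0],[0,0,0],[0,0,0],[0,0,0],[0,0,0],[0,0,0],[0,0,0]]}}

```text
t: 5.13
position: [0.4977, 0.1948, 0.2427]
tcp_rot: [0.001, -0.038, 0.999, 0.001]
wrist_force: [0.1, 0.7, -3.6]
gripper_width: 0.0434
grasp_force: 41.9
```

{"method": "move_arm", "body": {"linear": [[0.05,-0.3,0],[0.1,-0.6,0],[0.1,-0.7,0],[0.1,-0.7,0],[0.1,-0.7,0],[0.1,-0.7,0],[0.1,-0.7,0],[0.1,-0.7,0],[0.1,-0.7,0],[0.1,-0.7,0],[0.05,-0.4,0],[0,-0.2,0],[0,0,0],[0,0,0],[0,0,0]], "rotation": [[0,0,0],[0,0,0],[0,0,0],[0,0,0],[0,0,0],[0,0,0],[0,0,0],[0,0,0],[0,0,0],[0,0,0],[0,0,0],[0,0,0],[0,0,0],[0,0,0],[0,0,0]]}}

```text
t: 6.38
position: [0.5272, -0.0174, 0.2405]
tcp_rot: [-0.0, -0.039, 0.999, 0.0]
wrist_force: [-0.2, 0.2, -4.2]
gripper_width: 0.0438
grasp_force: 41.9
```

Run:
```python
from h import *
info();shot("w2.png")
```

```text
t 6.38 p [ 0.5272 -0.0174  0.2405] yaw_y 94.45 z [-5.e-04  3.e-04 -1.e+00] F [-0.2   0.23 -4.19] w 0.0438 gf 41.9 q7 1.71
```

View pics/w2.png

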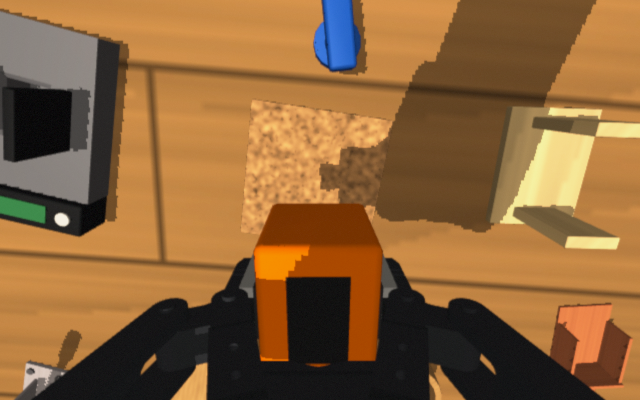

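The pack hangs upright in the fingers at (318,290), over the mat. Lowering it now.

{"method": "move_arm", "body": {"linear": [[0,0,-0.3],[0,0,-0.6],[0,0,-0.6],[0,0,-0.6],[0,0,-0.6],[0,0,-0.6],[0,0,-0.5],[0,0,-0.3],[0,0,-0.2],[0,0,-0.1],[0,0,0],[0,0,0]], "rotation": [[0,0,0],[0,0,0],[0,0,0],[0,0,0],[0,0,0],[0,0,0],[0,0,0],[0,0,0],[0,0,0],[0,0,0],[0,0,0],[0,0,0]]}}

```text
t: 7.43
position: [0.5277, -0.0183, 0.1094]
tcp_rot: [0.0, -0.038, 0.999, -0.0]
wrist_force: [-0.8, -0.4, -3.2]
gripper_width: 0.0438
grasp_force: 41.7
```

{"method": "move_arm", "body": {"linear": [[0,0,-0.03],[0,0,0],[0,0,0]], "rotation": [[0,0,0],[0,0,0],[0,0,0]]}}

```text
t: 7.68
position: [0.5276, -0.0183, 0.1084]
tcp_rot: [0.0, -0.038, 0.999, -0.0]
wrist_force: [0.3, 0.1, -3.8]
gripper_width: 0.0436
grasp_force: 41.7
```

{"method": "move_arm", "body": {"linear": [[0,0,-0.05],[0,0,0],[0,0,0]], "rotation": [[0,0,0],[0,0,0],[0,0,0]]}}

```text
t: 7.93
position: [0.5273, -0.0184, 0.1064]
tcp_rot: [-0.0, -0.038, 0.999, -0.0]
wrist_force: [-0.6, -0.1, -3.3]
gripper_width: 0.0437
grasp_force: 41.7
```

{"method": "move_arm", "body": {"linear": [[0,0,-0.04],[0,0,0],[0,0,0]], "rotation": [[0,0,0],[0,0,0],[0,0,0]]}}

```text
t: 8.18
position: [0.5275, -0.0184, 0.1055]
tcp_rot: [0.0, -0.038, 0.999, -0.0]
wrist_force: [-2.2, 0.6, 4.4]
gripper_width: 0.0437
grasp_force: 42.5
```

{"method": "move_arm", "body": {"linear": [[0,0,0],[0,0,0],[0,0,0],[0,0,0],[0,0,0],[0,0,0],[0,0,0],[0,0,0],[0,0,0],[0,0,0]], "rotation": [[0,0,0],[0,0,0],[0,0,0],[0,0,0],[0,0,0],[0,0,0],[0,0,0],[0,0,0],[0,0,0],[0,0,0]], "claw": 1}}

```text
t: 9.02
position: [0.5274, -0.0184, 0.1053]
tcp_rot: [0.0, -0.038, 0.999, -0.0]
wrist_force: [-0.0, 0.1, -0.1]
gripper_width: 0.0855
grasp_force: 0.0
```

{"method": "move_arm", "body": {"linear": [[0,0,0.3],[0,0,0.6],[0,0,0.8],[0,0,0.8],[0,0,0.8],[0,0,0.8],[0,0,0.8],[0,0,0.8],[0,0,0.6],[0,0,0.2],[0,0,0],[0,0,0]], "rotation": [[0,0,0],[0,0,0],[0,0,0],[0,0,0],[0,0,0],[0,0,0],[0,0,0],[0,0,0],[0,0,0],[0,0,0],[0,0,0],[0,0,0]]}}

```text
t: 10.02
position: [0.5271, -0.0183, 0.3]
tcp_rot: [-0.0, -0.038, 0.999, 0.0]
wrist_force: [0.4, -0.4, -0.4]
gripper_width: 0.0854
grasp_force: 0.0
```

Run:
```python
from h import *
info();shot("w3.png");nets("wrist",["pack","charger","socket"])
```

```text
t 10.02 p [ 0.5271 -0.0183  0.3   ] yaw_y 94.38 z [-1.e-04  0.e+00 -1.e+00] F [ 0.41 -0.4  -0.4 ] w 0.0854 gf 0.0 q7 1.69
wrist pack [([0.5242, -0.0158, 0.0045], 0.88)]
wrist charger [([0.4835, -0.2644, -0.0025], 0.56)]
wrist socket [([0.4792, -0.2626, 0.0301], 0.68), ([0.5233, -0.0148, 0.0043], 0.24)]
```

View pics/w3.png

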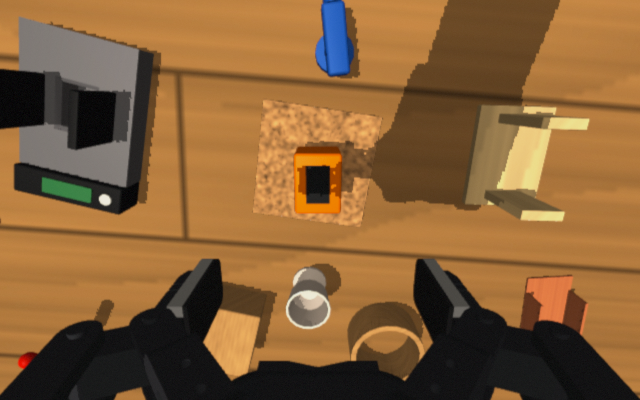

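The pack now stands free on the mat at (318,182). I'll turn the tool a quarter turn and image the pack, then the charger, in that same tool orientation.

{"method": "move_arm", "body": {"linear": [[0,0,0],[0,0,0],[0,0,0],[0,0,0],[0,0,0],[0,0,0],[0,0,0],[0,0,0],[0,0,0],[0,0,0],[0,0,0],[0,0,0],[0,0,0],[0,0,0],[0,0,0],[0,0,0],[0,0,0],[0,0,0],[0,0,0],[0,0,0]], "rotation": [[0,0,-0.98],[0,0,-0.98],[0,0,-0.98],[0,0,-0.98],[0,0,-0.98],[0,0,-0.98],[0,0,-0.98],[0,0,-0.98],[0,0,-0.98],[0,0,-0.98],[0,0,-0.98],[0,0,-0.98],[0,0,-0.98],[0,0,-0.98],[0,0,-0.98],[0,0,-0.98],[0,0,-0.98],[0,0,-0.98],[0,0,-0.98],[0,0,-0.98]]}}

```text
t: 11.88
position: [0.5272, -0.0184, 0.2996]
tcp_rot: [-0.0, 0.68, 0.733, -0.001]
wrist_force: [-0.7, -0.5, 0.6]
gripper_width: 0.0851
grasp_force: 0.0
```

{"method": "move_arm", "body": {"linear": [[0,0,0],[0,0,0],[0,0,0]], "rotation": [[0,0,0],[0,0,0],[0,0,0]]}}

```text
t: 12.13
position: [0.5273, -0.0183, 0.3]
tcp_rot: [-0.0, 0.678, 0.735, -0.0]
wrist_force: [-0.2, -0.4, 0.4]
gripper_width: 0.0852
grasp_force: 0.0
```

```bash
cat >> h.py <<'E'
def rect_orange(name,z,vmin=0,roi=None):
    im=cv2.imread("pics/"+name);p,R=load(name);hsv=cv2.cvtColor(im,cv2.COLOR_BGR2HSV)
    m=(hsv[...,0]>5)&(hsv[...,0]<16)&(hsv[...,1]>215)&(hsv[...,2]>vmin)
    n,L,S,c=cv2.connectedComponentsWithStats(cv2.morphologyEx(m.astype(np.uint8),cv2.MORPH_CLOSE,np.ones((3,3))))
    for i in [j for j in range(1,n) if S[j,4]>300]:
        pts=np.argwhere(L==i)[:,::-1].astype(np.float32)
        W=pix2w(cv2.convexHull(pts)[:,0],z,p,R);print(S[i],cv2.minAreaRect((W[:,:2]*1000).astype(np.float32)))
E
python3 - <<'E'
from h import *
info();im=shot("w4.png")
rect_orange("w3.png",.077);rect_orange("w4.png",.077);rect_orange("w4.png",.077,140)
c=im[100:300,220:420];cv2.imwrite("pics/w4c.png",cv2.resize(c,None,fx=3,fy=3))
E
```

```text
t 12.13 p [ 0.5273 -0.0183  0.3   ] yaw_y 4.7 z [-6.e-04 -2.e-04 -1.e+00] F [-0.17 -0.39  0.44] w 0.0852 gf 0.0 q7 0.19
[ 294  147   48   66 1138] ((522.443603515625, -18.249574661254883), (61.24428176879883, 43.15366744995117), 4.360654354095459)
[287 153  63  53 708] ((527.642822265625, -12.929290771484375), (56.76034164428711, 48.92979049682617), 4.690291881561279)
```

View pics/w4c.png

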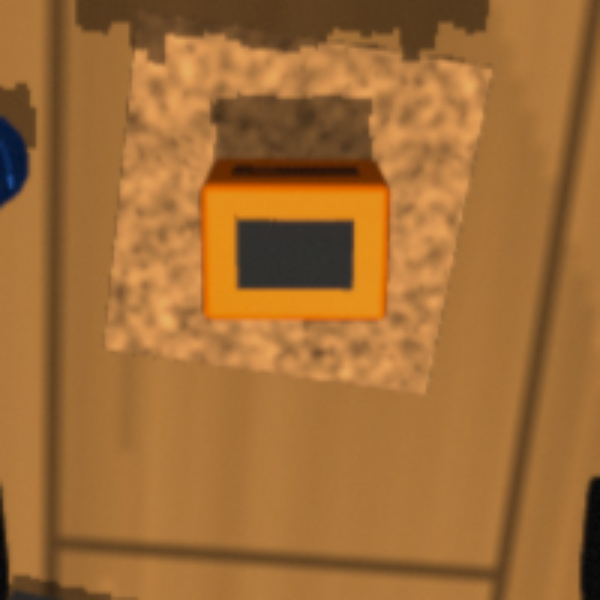

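Top-face corners in the crop are (205,184), (386,184), (387,319), (203,319). Next view is the charger.

{"method": "move_arm", "body": {"linear": [[-0.15,-0.6,0],[-0.15,-0.8,0],[-0.15,-0.8,0],[-0.15,-0.8,0],[-0.15,-0.8,0],[-0.15,-0.8,0],[-0.15,-0.8,0],[-0.15,-0.8,0],[-0.15,-0.8,0],[-0.15,-0.8,0],[-0.1,-0.4,0],[0,0,0],[0,0,0],[0,0,0]], "rotation": [[0,0,0],[0,0,0],[0,0,0],[0,0,0],[0,0,0],[0,0,0],[0,0,0],[0,0,0],[0,0,0],[0,0,0],[0,0,0],[0,0,0],[0,0,0],[0,0,0]]}}

```text
t: 13.35
position: [0.4796, -0.2636, 0.3001]
tcp_rot: [-0.0, 0.678, 0.735, 0.0]
wrist_force: [0.6, 0.9, 0.8]
gripper_width: 0.0857
grasp_force: 0.0
```

Run:
```python
from h import *
p,R=load("w4.png")
q=np.array([[205,184],[386,184],[387,319],[203,319]])/3+[220-1/3,100-1/3]
W=pix2w(q,.077,p,R);print(W.round(4).tolist(),"sizes",np.linalg.norm(np.diff(W,axis=0),axis=1));c=W.mean(0);print("pack c",c, "tool frame",((c-p)@R).round(4))
info();im=shot("w5.png");nets("wrist",["socket","charger"])
c=im[60:300,180:460];cv2.imwrite("pics/w5c.png",cv2.resize(c,None,fx=2.5,fy=2.5,interpolation=cv2.INTER_CUBIC))
```

```text
[[0.4993, 0.002, 0.077], [0.5535, 0.0065, 0.077], [0.5585, -0.0359, 0.077], [0.5011, -0.0406, 0.077]] sizes [0.05435587 0.04271881 0.05761678]
pack c [ 0.52809415 -0.01701318  0.077     ] tool frame [0.0013 0.001  0.223 ]
t 13.35 p [ 0.4796 -0.2636  0.3001] yaw_y 4.62 z [-1.e-04  4.e-04 -1.e+00] F [0.64 0.91 0.77] w 0.0857 gf 0.0 q7 0.72
wrist socket [([0.4784, -0.2625, 0.0308], 0.9)]
wrist charger []
```

View pics/w5c.png

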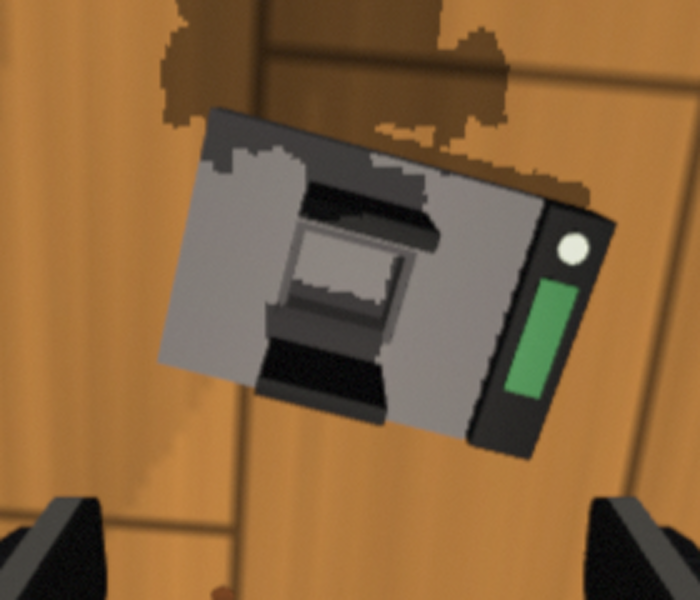

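The charger sits at crop centre (345,290) and is turned by about -10°. Block corners are at (215,108) and (158,361), and console corners at (615,222), (530,459), (545,200) and (467,440). The cheek top edge runs (255,393)–(385,425). I'll fit its pose.

```bash
cat > fit.py <<'E'
from h import *
from scipy.optimize import least_squares
p,R=load("w5.png")
M=np.array([[-70,55,30],[-70,-55,30],[70,55,38],[100,55,38],[100,-55,38],[70,-55,38],[-25,-38,84],[25,-38,84],[25,30,84],[26,21,30],[-26,21,30]])/1000
Q=np.array([[215,108],[158,361],[545,200],[615,222],[530,459],[467,440],[255,393],[385,425],[438,250],[415,255],[300,224]])
Q=(Q-0.75)/2.5+[180,60]
def mod(v,M=M):
    c,s=np.cos(v[2]),np.sin(v[2]);return np.c_[v[0]+c*M[:,0]-s*M[:,1],v[1]+s*M[:,0]+c*M[:,1],M[:,2]]
f=lambda v:(w2pix(mod(v),p,R)-Q).ravel()
r=least_squares(f,[.479,-.263,-.1],loss="soft_l1",x_scale=[.01,.01,.1]);print(r.x,np.degrees(r.x[2]));print(r.fun.reshape(-1,2).round(1).tolist())
c=np.array([*r.x[:2],.03]);print("tool frame",((c-p)@R).round(4))
E
python3 fit.py
```

```text
[ 0.48037166 -0.26185305 -0.17944304] -10.281328726365706
[[-1.7, -0.5], [-0.2, 0.2], [1.8, 0.2], [1.9, -0.8], [0.8, 0.8], [0.1, 2.0], [-0.3, 0.3], [-0.4, 0.4], [-0.7, 1.0], [1.4, -1.9], [-0.9, -2.3]]
tool frame [0.0015 0.0009 0.2701]
```

{"method": "move_arm", "body": {"linear": [[0,-0.4,-0.2],[0,-0.4,-0.4],[0,-0.4,-0.4],[0,-0.3,-0.4],[0,0,-0.2],[0,0,0],[0,0,0]], "rotation": [[0,0,-0.65],[0,0,-0.65],[0,0,-0.65],[0,0,-0.65],[0,0,-0.65],[0,0,0],[0,0,0]]}}

```text
t: 14.08
position: [0.4794, -0.3094, 0.2519]
tcp_rot: [-0.0, 0.768, 0.641, -0.0]
wrist_force: [0.6, -0.4, 0.9]
gripper_width: 0.0853
grasp_force: 0.0
```

Run:
```python
from h import *
info();im=shot("w6.png")
c=im[100:380,200:460];cv2.imwrite("pics/w6c.png",cv2.resize(c[:200],None,fx=3,fy=3,interpolation=cv2.INTER_CUBIC))
```

```text
t 14.08 p [ 0.4794 -0.3094  0.2519] yaw_y -10.33 z [-9.e-04  0.e+00 -1.e+00] F [ 0.6  -0.43  0.89] w 0.0853 gf 0.0 q7 0.61
```

View pics/w6c.png

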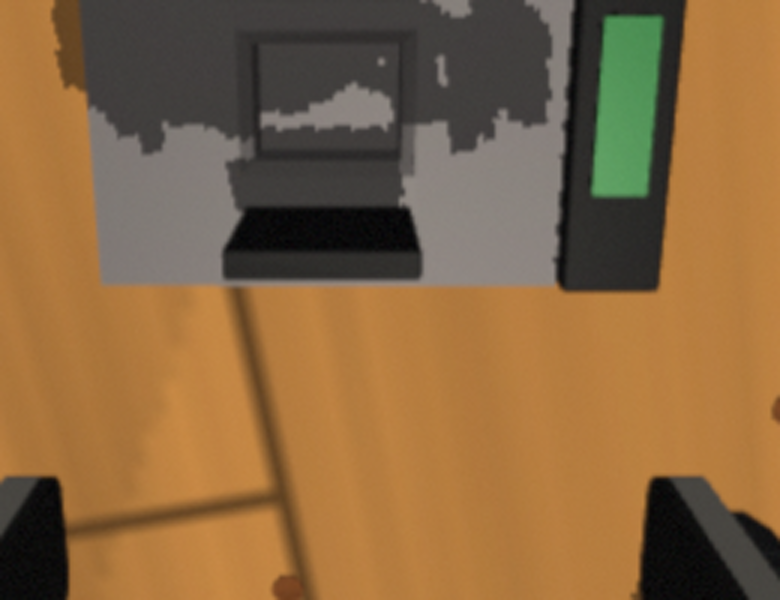

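The view is aligned: the bevel's outer edge runs (238,31)–(416,31), the block corner is at (103,285), and the cheek top edge runs (223,278)–(421,278).

```bash
cat > fit2.py <<'E'
from h import *
from scipy.optimize import least_squares
p,R=load("w6.png")
M=np.array([[-26,21,30],[26,21,30],[-70,-55,30],[100,-55,38],[70,-55,38],[-25,-38,84],[25,-38,84]])/1000
Q=np.array([[238,31],[416,31],[103,285],[659,291],[562,290],[223,278],[421,278]])
Q=(Q-1)/3+[200,100]
def mod(v,M=M):
    c,s=np.cos(v[2]),np.sin(v[2]);return np.c_[v[0]+c*M[:,0]-s*M[:,1],v[1]+s*M[:,0]+c*M[:,1],M[:,2]]
f=lambda v:(w2pix(mod(v),p,R)-Q).ravel()
r=least_squares(f,[.479,-.263,-.17],x_scale=[.01,.01,.1]);print(r.x,np.degrees(r.x[2]));print(r.fun.reshape(-1,2).round(1).tolist())
c=np.array([*r.x[:2],.03]);print("tool frame",((c-p)@R).round(4))
E
python3 fit2.py
```

```text
[ 0.48004647 -0.26210143 -0.17808605] -10.203579295074626
[[-0.9, -0.6], [0.4, -0.7], [-0.3, -0.1], [0.5, 0.0], [-0.4, 0.4], [0.2, 0.6], [0.5, 0.4]]
tool frame [ 0.0467 -0.0076  0.2219]
```

Both fits agree: socket at about (0.480, -0.263) with yaw -10.2°, after removing the bias seen on the pack. Now back to the pack to grasp it across its long side.

{"method": "move_arm", "body": {"linear": [[0.1,0.4,0.1],[0.15,0.8,0.1],[0.15,0.8,0],[0.15,0.8,0],[0.15,0.8,0],[0.15,0.8,0],[0.15,0.8,0],[0.15,0.8,0],[0.15,0.8,0],[0.15,0.8,0],[0.1,0.8,0],[0.06,0.8,0],[0,0.3,0],[0,0,0],[0,0,0],[0,0,0]], "rotation": [[0,0,0.32],[0,0,0.32],[0,0,0.32],[0,0,0.32],[0,0,0.32],[0,0,0.32],[0,0,0.32],[0,0,0.32],[0,0,0.32],[0,0,0.32],[0,0,0],[0,0,0],[0,0,0],[0,0,0],[0,0,0],[0,0,0]]}}

```text
t: 15.47
position: [0.5276, -0.0251, 0.2587]
tcp_rot: [0.0, 0.68, 0.733, 0.0]
wrist_force: [0.2, -0.3, -0.9]
gripper_width: 0.0851
grasp_force: 0.0
```

Run:
```python
from h import *
info()
```

```text
t 15.47 p [ 0.5276 -0.0251  0.2587] yaw_y 4.3 z [ 5.e-04 -2.e-04 -1.e+00] F [ 0.19 -0.32 -0.95] w 0.0851 gf 0.0 q7 0.24
```

{"method": "move_arm", "body": {"linear": [[0,0.22,0],[0,0,-0.4],[0,0,-0.7],[0,0,-0.7],[0,0,-0.7],[0,0,-0.7],[0,0,-0.7],[0,0,-0.6],[0,0,-0.3],[0,0,-0.2],[0,0,0],[0,0,0],[0,0,0]], "rotation": [[0,0,0],[0,0,0],[0,0,0],[0,0,0],[0,0,0],[0,0,0],[0,0,0],[0,0,0],[0,0,0],[0,0,0],[0,0,0],[0,0,0],[0,0,0]]}}

```text
t: 16.55
position: [0.5281, -0.0178, 0.1091]
tcp_rot: [0.0, 0.68, 0.733, 0.0]
wrist_force: [-0.0, -0.1, 0.7]
gripper_width: 0.0855
grasp_force: 0.0
```

{"method": "move_arm", "body": {"linear": [[0,0,0],[0,0,0],[0,0,0],[0,0,0],[0,0,0],[0,0,0],[0,0,0],[0,0,0],[0,0,0],[0,0,0]], "rotation": [[0,0,0],[0,0,0],[0,0,0],[0,0,0],[0,0,0],[0,0,0],[0,0,0],[0,0,0],[0,0,0],[0,0,0]], "claw": 0, "newtons": 40}}

```text
t: 17.38
position: [0.5279, -0.0177, 0.1089]
tcp_rot: [0.0, 0.68, 0.733, 0.0]
wrist_force: [-2.0, 0.4, 9.1]
gripper_width: 0.0578
grasp_force: 41.9
```

Run:
```python
from h import *
info()
```

```text
t 17.38 p [ 0.5279 -0.0177  0.1089] yaw_y 4.31 z [ 7.e-04  3.e-04 -1.e+00] F [-2.03  0.4   9.05] w 0.0578 gf 41.9 q7 0.36
```

{"method": "move_arm", "body": {"linear": [[0,0,0.2],[0,0,0.4],[0,0,0.6],[0,0,0.6],[0,0,0.6],[0,0,0.6],[0,0,0.6],[0,0,0.4],[0,0,0.2],[0,0,0]], "rotation": [[0,0,0],[0,0,0],[0,0,0],[0,0,0],[0,0,0],[0,0,0],[0,0,0],[0,0,0],[0,0,0],[0,0,0]]}}

```text
t: 18.22
position: [0.528, -0.0177, 0.2356]
tcp_rot: [0.001, 0.68, 0.733, 0.001]
wrist_force: [0.7, -0.2, -3.6]
gripper_width: 0.0576
grasp_force: 44.6
```

{"method": "move_arm", "body": {"linear": [[-0.1,-0.4,0],[-0.1,-0.6,0],[-0.1,-0.6,0],[-0.1,-0.6,0],[-0.1,-0.6,0],[-0.1,-0.6,0],[-0.1,-0.6,0],[-0.1,-0.6,0],[-0.1,-0.6,0],[-0.1,-0.6,0],[-0.1,-0.6,0],[-0.1,-0.6,0],[-0.1,-0.6,0],[-0.1,-0.4,0],[-0.1,-0.16,0],[-0.1,0,0],[0,0,0],[0,0,0],[0,0,0]], "rotation": [[0,0,-0.2],[0,0,-0.2],[0,0,-0.2],[0,0,-0.2],[0,0,-0.2],[0,0,-0.2],[0,0,-0.2],[0,0,-0.2],[0,0,-0.2],[0,0,-0.2],[0,0,-0.2],[0,0,-0.2],[0,0,-0.2],[0,0,-0.2],[0,0,-0.2],[0,0,-0.16],[0,0,0],[0,0,0],[0,0,0]]}}

```text
t: 19.8
position: [0.48, -0.2616, 0.2342]
tcp_rot: [-0.0, 0.766, 0.642, 0.0]
wrist_force: [0.1, -0.2, -3.1]
gripper_width: 0.0571
grasp_force: 44.6
```

Run:
```python
from h import *
info();im=shot("w7.png")
```

```text
t 19.8 p [ 0.48   -0.2616  0.2342] yaw_y -10.08 z [ 0.e+00  4.e-04 -1.e+00] F [ 0.06 -0.18 -3.13] w 0.0571 gf 44.6 q7 0.54
```

View pics/w7.png

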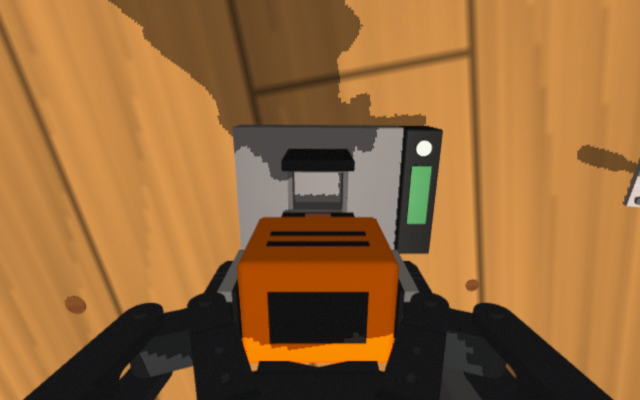

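The pack hangs upright and square to the charger, with the socket at (318,190) ahead of it. Lowering to just above the mouth.

{"method": "move_arm", "body": {"linear": [[0,-0.03,-0.2],[0,0,-0.4],[0,0,-0.4],[0,0,-0.4],[0,0,-0.4],[0,0,-0.4],[0,0,-0.4],[0,0,-0.3],[0,0,-0.1],[0,0,0],[0,0,0]], "rotation": [[0,0,0],[0,0,0],[0,0,0],[0,0,0],[0,0,0],[0,0,0],[0,0,0],[0,0,0],[0,0,0],[0,0,0],[0,0,0]]}}

```text
t: 20.77
position: [0.4798, -0.2636, 0.1444]
tcp_rot: [0.0, 0.767, 0.642, -0.0]
wrist_force: [-0.3, -0.1, -2.9]
gripper_width: 0.0579
grasp_force: 44.5
```

{"method": "move_arm", "body": {"linear": [[0,0,-0.1],[0,0,-0.1],[0,0,-0.1],[0,0,-0.1],[0,0,0],[0,0,0]], "rotation": [[0,0,0],[0,0,0],[0,0,0],[0,0,0],[0,0,0],[0,0,0]]}}

```text
t: 21.27
position: [0.4796, -0.2634, 0.1321]
tcp_rot: [-0.0, 0.767, 0.642, -0.0]
wrist_force: [-0.3, -0.0, -3.9]
gripper_width: 0.0573
grasp_force: 44.5
```

{"method": "move_arm", "body": {"linear": [[0,0.03,-0.1],[0,0,-0.1],[0,0,-0.1],[0,0,0],[0,0,0]], "rotation": [[0,0,0],[0,0,0],[0,0,0],[0,0,0],[0,0,0]]}}

```text
t: 21.68
position: [0.4796, -0.2625, 0.123]
tcp_rot: [-0.0, 0.767, 0.642, -0.0]
wrist_force: [-0.5, 0.6, -4.0]
gripper_width: 0.0575
grasp_force: 44.5
```

Now 13 mm in with no contact force. Continuing.

{"method": "move_arm", "body": {"linear": [[0,0,-0.1],[0,0,-0.1],[0,0,-0.08],[0,0,0],[0,0,0]], "rotation": [[0,0,0],[0,0,0],[0,0,0],[0,0,0],[0,0,0]]}}

```text
t: 22.1
position: [0.4796, -0.2626, 0.1147]
tcp_rot: [-0.0, 0.767, 0.642, -0.0]
wrist_force: [-0.2, 0.1, -3.1]
gripper_width: 0.0574
grasp_force: 44.5
```

{"method": "move_arm", "body": {"linear": [[0,0,-0.04],[0,0,-0.03],[0,0,0],[0,0,0]], "rotation": [[0,0,0],[0,0,0],[0,0,0],[0,0,0]]}}

```text
t: 22.43
position: [0.4797, -0.2625, 0.1127]
tcp_rot: [-0.0, 0.767, 0.642, -0.0]
wrist_force: [-0.7, -0.0, -4.3]
gripper_width: 0.0575
grasp_force: 44.5
```

{"method": "move_arm", "body": {"linear": [[0,0,-0.04],[0,0,0],[0,0,0]], "rotation": [[0,0,0],[0,0,0],[0,0,0]]}}

```text
t: 22.68
position: [0.4798, -0.2626, 0.1119]
tcp_rot: [0.0, 0.767, 0.642, 0.0]
wrist_force: [-2.3, 1.5, 6.1]
gripper_width: 0.0576
grasp_force: 45.7
```

Contact at the expected height (TCP 0.112), so the pack is seated. Releasing and retreating.

{"method": "move_arm", "body": {"linear": [[0,0,0],[0,0,0],[0,0,0],[0,0,0],[0,0,0],[0,0,0],[0,0,0],[0,0,0]], "rotation": [[0,0,0],[0,0,0],[0,0,0],[0,0,0],[0,0,0],[0,0,0],[0,0,0],[0,0,0]], "claw": 1}}

```text
t: 23.35
position: [0.4797, -0.2625, 0.1116]
tcp_rot: [-0.0, 0.767, 0.642, -0.0]
wrist_force: [-0.5, -0.3, 0.4]
gripper_width: 0.0856
grasp_force: 0.0
```

{"method": "move_arm", "body": {"linear": [[0,0,0.2],[0,0,0.4],[0,0,0.8],[0,0,0.8],[0,0,0.8],[0,0,0.8],[0,0,0.8],[0,0,0.8],[0,0,0.5],[0,0,0.2],[0,0,0],[0,0,0]], "rotation": [[0,0,0],[0,0,0],[0,0,0],[0,0,0],[0,0,0],[0,0,0],[0,0,0],[0,0,0],[0,0,0],[0,0,0],[0,0,0],[0,0,0]]}}

```text
t: 24.35
position: [0.4795, -0.2624, 0.2945]
tcp_rot: [-0.0, 0.767, 0.642, 0.0]
wrist_force: [0.3, 0.8, 0.4]
gripper_width: 0.0855
grasp_force: 0.0
```

Run:
```python
from h import *
info();im=shot("w8.png");nets("wrist",["pack"])
cv2.imwrite("pics/w8c.png",cv2.resize(im[60:300,180:460],None,fx=2.5,fy=2.5,interpolation=cv2.INTER_CUBIC))
```

```text
t 24.35 p [ 0.4795 -0.2624  0.2945] yaw_y -10.17 z [ 1.e-04  2.e-04 -1.e+00] F [0.26 0.84 0.35] w 0.0855 gf 0.0 q7 0.49
wrist pack [([0.4759, -0.2615, 0.008], 0.84)]
```

View pics/w8c.png

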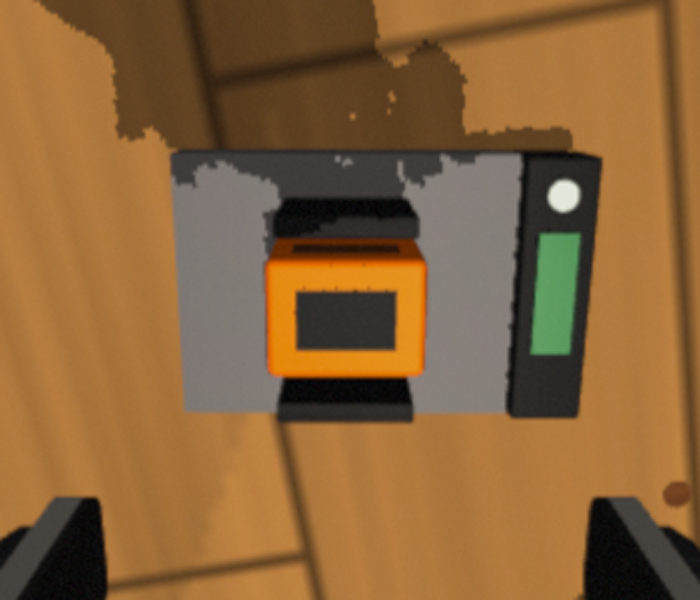

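The pack sits square between the cheeks at (346,318), level with their tops, and the gripper is clear. Handing the job in.

```bash
python3 -c "
from plant import *
print(close_job())"
```

```text
the job is handed in; nothing more can be done
None
```

The pack was stood on the cork mat and released, then regripped across its long side and lowered fully into the charger's socket; the job was handed in at about 24 s of robot time, and no verdict was shown.

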